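# Clear the soap bundling clamp and hold it open for loading

### The arm

A 6-joint arm with a two-finger parallel gripper is mounted at the origin on a cart in front of the work surface, level with it; the furniture and walls round the work are solid. World frame = base frame: x ahead of the robot, y to its left, z up, the work surface at z = 0. Lengths are in mm, angles in rad, forces in N, time in s.
With the tool pointing down it reaches from about 275 to 1000 mm from the base axis. Payload 8.4 kg.
Tool frame: the origin (TCP) lies at the very end of the fingers, on their centre line; the grasp point (between the pads) lies 19 mm behind it; z points along the fingers, y is the line along which they close (so a half turn about z gives the same grasp; the last joint's range is limited). The gripper opens to 85 mm and grips with 20 to 120 N. Pads are 22 mm wide; open, the fingers measure 114 mm over their backs; the gripper's body (76 mm by 85 mm) begins 54 mm behind the grasp point. The pads swing forward as they close: fully open they stand 13 mm farther back than shut.
Start: joints at [1.188, 0.353, 1.633, -0, 1.155, -0.002], TCP at [232.288, 580.233, 231.281] pointing down, gripper open.
Joint ranges: [-2.63, 2.63], [-0.92, 2.1], [0.06, 2.66], [-1.3, 4.44], [0, 2.69], [-3.02, 3.02]. Speed limits (rad/s): [2.22, 2.22, 2.79, 3.14, 3.14, 3.14].

### API

Orientations are given as [roll, pitch, yaw] about the fixed x, y, z axes, in that order (R = Rz(yaw) Ry(pitch) Rx(roll)).
In Python, from rig import r, vision gives the robot as it stands. The module is installed in compiled form; this text tells all that it offers.
- The arm moves only by the tool play_rows, never from a script. Its argument "steps" is a list of rows, each an object with "delta_pos": the shift along the tool's x, y, z in cm, a list of three; "yaw": the turn about the tool's z in rad; "jaw": the opening in per cent of the stroke, from 0 (shut) to 100 (fully open). A call has exactly 8 rows; each row is the pose to reach, as a shift and turn from the pose commanded when the call began, along the tool's axes at that moment; what a row does not reach only later rows make up. A row lasts 1/10 s, in which the tool goes at most 50 mm and 8.59 degrees, less where a joint would pass 70% of its speed; a pose out of reach is approached as far as the arm can. A call with a gripper value outside its range is refused whole. The fingers move at their own pace and stop on an object; "grip_force" is the grip in N (left out, the last holds). Time passes only in rows, so rows that repeat a pose let the fingers close, or fill a call up. It gives the time, the measured TCP pose, the force, the opening and the grip force at its end, in the units of the state.
- r.sense(): the state, without advancing time (a new reading comes with each control period).
- vision.grab_frame(name): name is "side" or "top"; returns (picture, depth): 420x560x3 uint8, red, green, blue; 420x560 float32, mm along the optical axis (not along the pixel's ray), 0 where there is no reading.
- vision.calibration(name): a dict with "mtx" (3x3 intrinsics, pixels), "extrinsics" (4x4, takes a point from camera to world coordinates). Camera axes: x right, y down, z forward; pixel columns grow to the right and rows downward; lengths in mm; the calibration is good to about 2 mm. A picture is of the moment at which its call begins. calibration takes no time and is no camera call.
- r.sign_off(): hands the job in; it is judged then, once.
Trained networks look in the newest picture that a camera, given by its name, has taken for a name from the list of things; names that differ only in an ending like _2 or _b are one class to them, and where a whole thing is asked for, a point or a joint stands for the part that bears it (a point fixed in the world has none). Each returns a list of dicts, best first, with "conf" (0 to 1); they miss things now and then, are a little off and sometimes report something else, mostly with a low value. They report only what shows in the picture. A call takes as long as a camera call. They do not tell look-alikes from the thing itself.
- vision.cut_out(camera, thing): "region" (420x560 bool, what is visible of it) and "uv" ([column, row] in pixels, amid what is visible of it).
- vision.landmark_of(camera, thing): "uv" ([column, row] in pixels: a listed point, or the origin of a listed thing).
The state is a dict: "clock": time; "qpos": joint angles; "qvel": joint speeds; "joint_efforts": joint torques, N m; "eef_pos": TCP position; "tcp_rot": TCP orientation; "contact_force": force on the tool from outside, world axes, zero at the start; "wrist_torque": the same for the moment, N m; "opening": opening from 0.0 (shut) to 1.0 (fully open); "grasp_force": force on a finger pad.
Only numpy, scipy, OpenCV 4.12 (cv2) and the standard library are available. Lean on these libraries where they do the work, as an engineer would, in place of code of your own. Each camera call takes 0.05 s, during which the arm holds its last target. There are 200 camera calls.

### The job

The bundling clamp has four soap trimmings lying in its lane, and the next three bars would not sit flat: with the wooden hand sweep push all four along the lane and over the lip into the steel bowl (do not touch the trimmings with the fingers), then stand the sweep upright on the bench again and let go of it. Then pull the clamp's sprung rod out by its upright black grip until the black ring on the rod comes level with the mouth of the spring tube (40 mm out), and finish while holding it there against the spring so that a colleague can load the bars. Leave the soap bars, the bundle of blanks and the bowl where they are.

Things in the scene. Friction and masses are not known exactly. Their poses are not given: they have to be found in the camera images.
- clamp: Fixed grey and aluminium bundling clamp. Origin on the bench under the lane's centre; x runs along the lane to the lip and bowl (about away from the robot), y is the rod's pull direction (about to the robot's left). Flat bed 46 mm above the bench: x -100 to 66, y -58 to 58 mm; its part x -100 to -45 is open, room to set the sweep down behind the trimmings
- clamp_lane (a point): centre of the lane on top of the bed; axes as the clamp's. The lane lies between two jaws, x -45 to 63 mm, tops 40 mm above the bed; faces at y -30 and +29 mm (the second is sprung and yields to +y). The lip lies 3 mm beyond their ends
- clamp_lip (a point): middle of the lip, the bed's straight outer edge at clamp x 66 mm, on top of the bed; pieces pushed over it drop into the bowl, whose rim stands 37 mm above the bench and reaches 20 mm in under the lip
- tube_mouth (a point): centre of the mouth of the spring tube, where the rod comes out; clamp (0, 160, 66) mm. The tube is 26 mm thick (collars 30) and runs from y 94 to 160 mm on two blocks, tops 83 mm above the bench; its foot plate, 8 mm high, reaches y 203 mm
- puller (a joint): how far the 12 mm steel rod (sprung jaw at one end, grip at the other) is pulled out of the spring tube along clamp +y, m: 0 at rest, 0.040 with the ring mark level with the mouth, hard stop at 0.055. The spring pulls back with about 8 N at rest and 14 N at the mark; the jaw shuts if let go
- pull_grip (a point): point to grasp on the upright black grip at the rod's outer end: 14 mm thick along clamp y (the pull direction), 34 mm wide along x, from 58 to 132 mm above the bench; this point is 112 mm above the bench, at clamp y 209 mm at rest. 42 mm are free between grip and tube mouth. Moves with the rod
- ring_mark (a point): the outer edge of the black ring, 3 mm wide, on the rod; at rest it is hidden 40 mm inside the tube, and it should come out to point tube_mouth
- sweep: loose hand sweep, 0.16 kg, 114 mm tall, standing on the bench left of the bed: wooden foot 46 mm wide (its y), 45 mm deep (x -23 to 22 mm), rubber lip 26 mm high along the front (+x); upright handle 22 mm thick along y, 30 mm along x (centre x -2 mm), from 18 to 114 mm up. Origin: centre of its underside. Either end can push
- scrap_bowl: loose grey steel bowl with a few old trimmings in its bottom (part of the bowl), 121 mm across, 37 mm high, standing on the bench below the lip; origin at the centre of its underside
- bar_a: bystander: wrapped soap bar standing on its long edge, 81 x 27 x 68 mm high, origin at the centre of its underside
- bar_b: bystander: wrapped soap bar lying flat, 81 x 106 x 27 mm high with its open wrapper, origin on its underside
- blanks: bystander: bundle of paper sleeve blanks with a rubber band, 136 x 74 x 31 mm high, origin on its underside
- chip0: cream soap trimming, a loose slick chunk 21 x 17 x 15 mm high, at first in the lane on the bed; origin at its centre
- chip1: cream soap trimming, a loose slick chunk 23 x 22 x 17 mm high, at first in the lane on the bed; origin at its centre
- chip2: cream soap trimming, a loose slick chunk 20 x 19 x 17 mm high, at first in the lane on the bed; origin at its centre
- chip3: cream soap trimming, a loose slick chunk 22 x 16 x 14 mm high, at first in the lane on the bed; origin at its centre
Things that resemble listed ones, but are neither listed nor needed, are in the scene too. Of the things shaped like the sweep, the wooden one is meant.

How it is judged (in metres and radians):
On the way, in this order (a step that is already met when the one before it is completed fails the run):
1. all four trimmings lie in the bowl (((horizontal distance between chip0 and scrap_bowl below 0.055 m and z of chip0 in the frame of scrap_bowl below 0.048 m) or (horizontal distance between chip0 and scrap_bowl below 0.033 m and z of chip0 in the frame of scrap_bowl below 0.065 m)) and z of each of chip0, chip1, chip2, chip3 in the frame of scrap_bowl above -0.003 m and ((horizontal distance between chip1 and scrap_bowl below 0.055 m and z of chip1 in the frame of scrap_bowl below 0.048 m) or (horizontal distance between chip1 and scrap_bowl below 0.033 m and z of chip1 in the frame of scrap_bowl below 0.065 m)) and ((horizontal distance between chip2 and scrap_bowl below 0.055 m and z of chip2 in the frame of scrap_bowl below 0.048 m) or (horizontal distance between chip2 and scrap_bowl below 0.033 m and z of chip2 in the frame of scrap_bowl below 0.065 m)) and ((horizontal distance between chip3 and scrap_bowl below 0.055 m and z of chip3 in the frame of scrap_bowl below 0.048 m) or (horizontal distance between chip3 and scrap_bowl below 0.033 m and z of chip3 in the frame of scrap_bowl below 0.065 m))), for 0.2 s.
2. the rod is pulled out to its ring mark (40 mm, within 5 mm) (value of joint puller between 0.035 and 0.045 m), for 0.3 s.
At the end, for the whole second after the job is handed in: All four trimmings lie in the upright bowl (centres within 55 mm of its axis and below 48 mm, or heaped within 33 mm and below 65 mm); the sweep stands upright on the bench (0.12 rad), let go, clear of the clamp; the fingers hold the rod still at 35 to 45 mm of pull, pressing on it with over 4 N (all of step 1 and all of step 2 and angle between scrap_bowl's own z axis and vertical below 0.1 rad and height (world z) of sweep below 0.008 m and angle between sweep's own z axis and vertical below 0.12 rad and contact force between the fingers and sweep below 0.2 N and contact force between sweep and clamp below 0.3 N and velocity of joint puller between -0.01 and 0.01 m/s and contact force between the fingers and clamp above 4 N); the arm keeps its last pose, push and grip.
It fails at once if the fingers touch a trimming (contact force between the fingers and chip0 above 0.5 N or contact force between the fingers and chip1 above 0.5 N or contact force between the fingers and chip2 above 0.5 N or contact force between the fingers and chip3 above 0.5 N).
It fails at once if a bystander bar or the bundle of blanks is moved more than 25 mm (distance of any of bar_a, bar_b, blanks from where it was at the start of the episode above 0.025 m).
It fails at once if the bowl is pushed more than 25 mm or tipped (distance of scrap_bowl from where it was at the start of the episode above 0.025 m or angle between scrap_bowl's own z axis and vertical above 0.35 rad).
It also fails if it takes over 58 s, if anything falls off the work surface, if the arm or the gripper's body presses on something with over 40 N, if the wrist force passes 120 N, or if a joint passes its speed limit or range.

## Working session

There is one attempt and no reset: what is moved stays moved. The work goes in short steps, Python scripts to look and compute and a tool call to move; the robot and the scene stay as the last step left them, time stands still between calls to the robot, and variables do not carry over. Pictures are saved under pics/ and viewed, at most 10 in all, crops included, and the job is handed in when it is done.

Besides the shell and the picture viewer there is one more tool, called as a command line: name --argument value ..., lists and objects as JSON in quotes. play_rows: Moves the arm, as the interface text tells. Its arguments: {"type":"object","properties":{"steps":{"type":"array"},"grip_force":{"type":"number"}},"required":["steps"]}

```bash
mkdir -p pics; cat > h.py <<'E'
from rig import r, vision
import numpy as np, cv2
cal={c:vision.calibration(c) for c in("side","top")}
def ray(c,uv):
    K=np.array(cal[c]["mtx"]);T=np.array(cal[c]["extrinsics"])
    d=T[:3,:3]@np.linalg.solve(K,[uv[0],uv[1],1]);return T[:3,3],d
def atz(c,uv,z):
    o,d=ray(c,uv);return o+d*(z-o[2])/d[2]
def tri(a,b):
    A=np.zeros((3,3));y=np.zeros(3)
    for o,d in(a,b):
        d=d/np.linalg.norm(d);P=np.eye(3)-np.outer(d,d);A+=P;y+=P@o
    return np.linalg.solve(A,y)
def proj(c,p):
    K=np.array(cal[c]["mtx"]);T=np.linalg.inv(np.array(cal[c]["extrinsics"]))
    q=K@(T[:3,:3]@p+T[:3,3]);return q[:2]/q[2]
def pts(c,dep,m):
    v,u=np.nonzero(m&(dep>0));z=dep[v,u];K=np.array(cal[c]["mtx"]);T=np.array(cal[c]["extrinsics"])
    q=np.linalg.solve(K,np.c_[u,v,np.ones(len(u))].T)*z
    return (T[:3,:3]@q).T+T[:3,3]
E
python3 - <<'E'
from h import *
np.set_printoptions(precision=1,suppress=True)
for c in("side","top"):
    im,d=vision.grab_frame(c);cv2.imwrite(f"pics/{c}0.png",im[:,:,::-1]);np.save(f"{c}0.npy",d)
    print(c,np.array(cal[c]["extrinsics"])[:3,3], cal[c]["mtx"][0][0])
for n in("clamp","clamp_lane","clamp_lip","tube_mouth","pull_grip","sweep","scrap_bowl","chip0"):
    for c in("side","top"):
        print(n,c,[(np.round(x["uv"]),round(x["conf"],2)) for x in vision.landmark_of(c,n)][:5])
print(r.sense())
E
```

```text
side [ 516.5 1128.4  506.6] 397.69569669443075
top [427.4 200.4 929.6] 388.32930452101505
clamp side [(array([271., 231.]), 0.89)]
clamp top [(array([316., 203.]), 0.87)]
clamp_lane side [(array([274., 215.]), 0.77)]
clamp_lane top [(array([322., 200.]), 0.64), (array([322., 165.]), 0.47), (array([169., 282.]), 0.4)]
clamp_lip side [(array([248., 214.]), 0.89)]
clamp_lip top [(array([322., 170.]), 0.79), (array([316., 180.]), 0.31)]
tube_mouth side [(array([260., 238.]), 0.64)]
tube_mouth top [(array([248., 192.]), 0.95), (array([317., 180.]), 0.65)]
pull_grip side [(array([256., 228.]), 0.87)]
pull_grip top [(array([226., 187.]), 0.71)]
sweep side [(array([349., 269.]), 0.98), (array([304., 262.]), 0.84)]
sweep top [(array([241., 284.]), 0.98), (array([246., 239.]), 0.71)]
scrap_bowl side [(array([233., 230.]), 0.86)]
scrap_bowl top [(array([323., 162.]), 0.97), (array([170., 281.]), 0.56)]
chip0 side [(array([353., 312.]), 0.69)]
chip0 top [(array([318., 217.]), 0.62), (array([319., 181.]), 0.51), (array([324., 203.]), 0.49), (array([320., 192.]), 0.45), (array([242., 148.]), 0.35)]
{'clock': 0.9, 'qpos': array([ 1.2,  0.4,  1.6,  0. ,  1.2, -0. ]), 'qvel': array([ 0.,  0., -0., -0.,  0.,  0.]), 'joint_efforts': array([ -0. , -60.5, -34.2,  -0. ,   0. ,   0. ]), 'eef_pos': array([232.3, 580.2, 231.3]), 'tcp_rot': array([-3.1, -0. ,  2.8]), 'contact_force': array([-0.1,  0.4, -0.2]), 'wrist_torque': array([ 0., -0.,  0.]), 'grasp_force': 0.0, 'opening': 1.0032032323184175}
```

```bash
python3 - <<'E'
import cv2
for c,(x,y,w,h) in dict(top=(140,100,240,180),side=(180,160,240,180)).items():
    im=cv2.imread(f"pics/{c}0.png");cv2.imwrite(f"pics/{c}0c.png",cv2.resize(im[y:y+h,x:x+w],None,fx=3.33,fy=3.33,interpolation=cv2.INTER_CUBIC)[:600,:800])
E
```

```text
(no output)
```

View pics/top0.png

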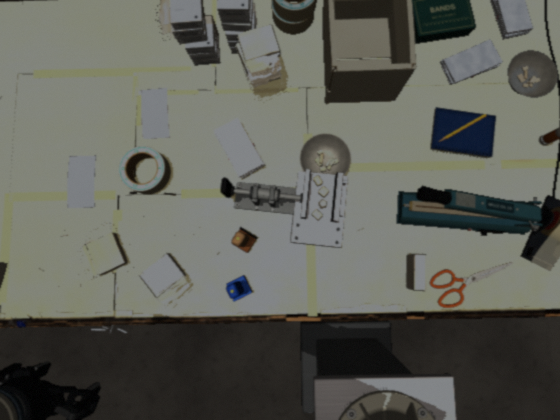

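View pics/side0c.png

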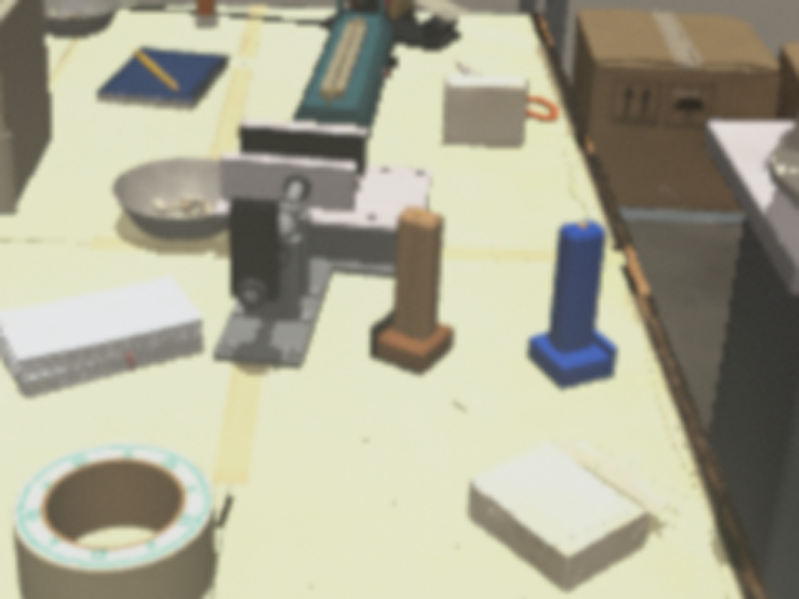

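View pics/top0c.png

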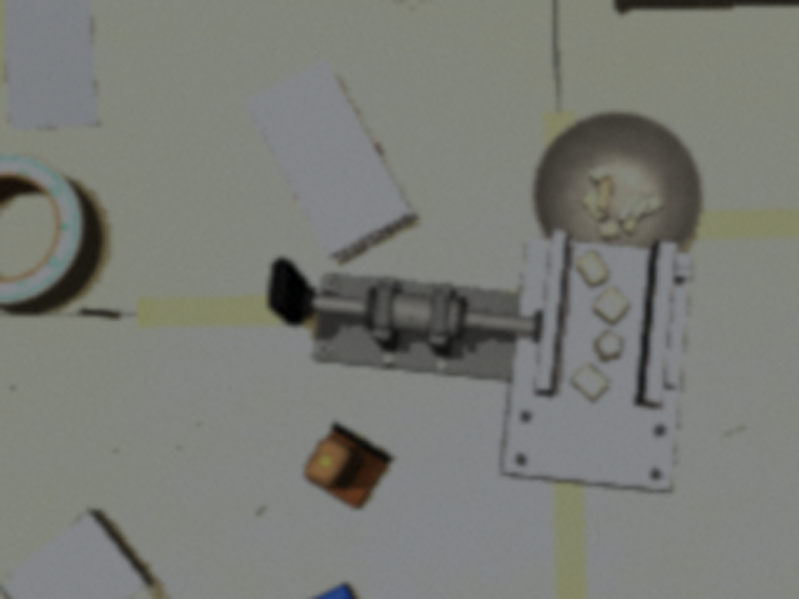

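The pictures show the clamp with the four chips in the lane (top px ~(316–324, 181–217)) and the bowl at (323,155). The wooden sweep is at top (243,238) with its dark rubber lip up-right, and the blue look-alike is below it. The black grip is at (226,187).

```bash
python3 - <<'E'
from h import *
np.set_printoptions(precision=1,suppress=True)
L=dict(lip=((248,214),(322,170)),mouth=((260,238),(248,192)),grip=((256,228),(226,187)),sweep=((304,262),(246,239)),bowl=((233,230),(323,162)),lane=((274,215),(322,200)))
for n,(s,t) in L.items(): print(n,tri(ray("side",s),ray("top",t)), atz("top",t,{'lip':46,'mouth':66,'grip':112,'sweep':0,'bowl':0,'lane':46}[n]))
d=np.load("top0.npy");P=pts("top",d,np.ones(d.shape,bool))
ctr=lambda A:cv2.minAreaRect(A[:,:2].astype(np.float32))
b=P[(abs(P[:,2]-46)<7)&(P[:,0]>330)&(P[:,0]<600)&(P[:,1]<190)&(P[:,1]>40)];print("bed",len(b),np.median(b[:,2]),ctr(b))
bx=P[(P[:,2]>79)&(P[:,2]<95)&(P[:,0]>330)&(P[:,0]<600)&(P[:,1]<190)&(P[:,1]>40)];print("jaws",len(bx),ctr(bx))
# sweep
ds=np.load("side0.npy");S=pts("side",ds,np.ones(ds.shape,bool))
for nm,Q in(("top",P),("side",S)):
    q=Q[(Q[:,0]>310)&(Q[:,0]<430)&(Q[:,1]>220)&(Q[:,1]<330)]
    h=q[q[:,2]>100];f=q[(q[:,2]>10)]
    print(nm,"handle top",len(h),h.mean(0),h[:,2].max(),ctr(h),"all",ctr(f))
    q=Q[(Q[:,0]>400)&(Q[:,0]<520)&(Q[:,1]>230)&(Q[:,1]<400)&(Q[:,2]>100)&(Q[:,2]<145)]
    print(nm,"grip",len(q),q.mean(0),ctr(q),q[:,2].max())
for n in range(4):
  for c in ("side","top"):
    pass
m=[(318,217),(319,181),(324,203),(320,192)]
for t in m: print("chip",atz("top",t,54))
# colour-based sweep foot
im=cv2.imread("pics/top0.png");hsv=cv2.cvtColor(im,cv2.COLOR_BGR2HSV)
mm=np.zeros(d.shape,bool);mm[225:256,228:262]=True
w=mm&(hsv[...,1]>110)&(hsv[...,0]<20);p=pts("top",d,w);k=(p[:,2]<40);print("wood low",k.sum(),ctr(p[k]),p[k].mean(0));print(ctr(p[p[:,2]>100]))
E
```

```text
lip [623.3 128.7  44.7] [627.  128.7  46. ]
mouth [575.2 299.1  61.3] [575.4 298.6  66. ]
grip [580.1 341.  108.5] [579.3 340.4 112. ]
sweep [470.4 311.    6.2] [472.9 311.6   0. ]
bowl [662.  121.  -11.7] [657.3 122.    0. ]
lane [552.  131.   44.9] [556.7 130.8  46. ]
bed 2159 45.86481026531169 ((524.9988403320312, 133.16867065429688), (115.61489868164062, 151.59498596191406), 89.03478240966797)
jaws 518 ((557.2174682617188, 135.556396484375), (83.7981185913086, 95.04742431640625), 83.01345825195312)
top handle top 103 [360.8 323.7 111.2] 116.1527579288271 ((361.43255615234375, 322.3763427734375), (30.7641544342041, 15.162797927856445), 0.5585893988609314) all ((362.1901550292969, 323.0611877441406), (44.96220779418945, 35.144142150878906), 25.340974807739258)
top grip 142 [469.2 315.8 111.5] ((469.4790954589844, 316.41741943359375), (21.783416748046875, 29.82480812072754), 57.876792907714844) 117.82923618205518
side handle top 9 [361.9 325.8 110.7] 111.90431237963082 ((362.2700500488281, 325.38433837890625), (25.854171752929688, 6.178049087524414), 4.728923320770264) all ((361.7255859375, 322.0171203613281), (50.19563293457031, 15.177351951599121), 0.6144742965698242)
side grip 104 [469.  324.6 107.5] ((469.0009460449219, 320.4430847167969), (21.658294677734375, 28.874980926513672), 63.12944030761719) 113.1083120627639
chip [516.8 141.6  54. ]
chip [599.6 137.   54. ]
chip [548.5 127.1  54. ]
chip [574.  135.5  54. ]
wood low 143 ((469.1329345703125, 314.1040344238281), (41.347755432128906, 39.361515045166016), 57.76431655883789) [466.3 305.2  20.8]
((469.2338562011719, 314.4415588378906), (18.175872802734375, 28.13890266418457), 57.876792907714844)
```

```bash
cat >> h.py <<'E'
def rel(dst,yaw_world,dz=None):
    """cm delta in tool axes from present pose to dst (mm), and tool yaw"""
    s=r.sense();p=np.array(s["eef_pos"]);y=s["tcp_rot"][2]
    from scipy.spatial.transform import Rotation as Ro
    R=Ro.from_euler("xyz",s["tcp_rot"]).as_matrix()
    dy=(yaw_world-y+np.pi)%(2*np.pi)-np.pi
    return np.round(R.T@(np.array(dst)-p)/10,2),round(-dy,3)
E
python3 - <<'E'
from h import *
np.set_printoptions(precision=1,suppress=True)
f=lambda x,y:(140+x/3.33,100+y/3.33)
for n,c in dict(nl=(503,473),nr=(670,490)).items(): print(n,atz("top",f(*c),46))
for n,c in dict(lipL=(570,240),lipR=(655,243)).items(): print(n,atz("top",f(*c),46))
for n,c in dict(jawLnear=(546,394),jawLfar=(565,232)).items(): print(n,atz("top",f(*c),86))
th=np.radians(-5.8);ex=np.array([np.cos(th),np.sin(th)]);ey=np.array([-ex[1],ex[0]])
d=np.load("top0.npy");P=pts("top",d,np.ones(d.shape,bool))
for th in np.radians([-4,-5,-5.8,-6.5,-7.5]):
    ex=np.array([np.cos(th),np.sin(th)]);ey=np.array([-ex[1],ex[0]])
    q=(P[:,:2]-[559,135.5]);x=q@ex;y=q@ey
    b=(abs(P[:,2]-46)<4)&(x<-55)&(x>-125)&(abs(y)<75)
    j=(abs(P[:,2]-86)<6)&(abs(y)<75)&(abs(x)<90)
    print(np.degrees(th),"bed",np.percentile(x[b],[1,3]),np.percentile(y[b],[2,98]),"jaw",np.percentile(x[j],[2,98]),np.percentile(y[j],[2,98]))
print(r.sense()["tcp_rot"])
print(rel([469,314,170],np.radians(148)))
E
```

```text
nl [461.7 203.8  46. ]
nr [448.   90.6  46. ]
lipL [622.6 154.   46. ]
lipR [619.3  94.9  46. ]
jawLnear [511.2 174.5  86. ]
jawLfar [619.3 159.3  86. ]
-4.0 bed [-104.6 -103. ] [-51.1  59.8] jaw [-48.1  55.8] [-42.5  41.6]
-5.0 bed [-104.3 -102.8] [-52.4  58.3] jaw [-47.8  55.4] [-41.9  41.4]
-5.8 bed [-104.  -102.8] [-53.4  57.3] jaw [-47.4  56. ] [-41.7  41. ]
-6.5 bed [-103.8 -102.9] [-54.3  56.4] jaw [-47.1  55.9] [-41.4  40.8]
-7.499999999999999 bed [-103.9 -102.9] [-55.7  55.2] jaw [-47.2  56. ] [-41.4  41. ]
[-3.1 -0.   2.8]
(array([-31.9, -15.9,   6.1]), np.float64(0.178))
```

play_rows --steps '[{"delta_pos": [-4.5, -2.2, 0], "yaw": 0.09, "jaw": 100}, {"delta_pos": [-9, -4.5, 0], "yaw": 0.178, "jaw": 100}, {"delta_pos": [-13.5, -6.8, 1], "yaw": 0.178, "jaw": 100}, {"delta_pos": [-18, -9, 2], "yaw": 0.178, "jaw": 100}, {"delta_pos": [-22.5, -11.2, 3], "yaw": 0.178, "jaw": 100}, {"delta_pos": [-27, -13.5, 4], "yaw": 0.178, "jaw": 100}, {"delta_pos": [-30.5, -15.2, 5], "yaw": 0.178, "jaw": 100}, {"delta_pos": [-31.9, -15.9, 6.1], "yaw": 0.178, "jaw": 100}]' --grip_force 70

```text
clock: 1.7
eef_pos: [471.7, 311.3, 170.1]
tcp_rot: [3.141, 0.001, 2.58]
contact_force: [-0.1, 0.1, 0.8]
opening: 1.004
grasp_force: 0.0
```

```bash
python3 - <<'E'
from h import *
np.set_printoptions(precision=3,suppress=True)
s=r.sense();print(s["eef_pos"],s["tcp_rot"],s["qpos"],s["clock"])
print(rel([469,314,70],np.radians(148)))
im={c:vision.grab_frame(c)[0] for c in("side","top")}
a=cv2.resize(im["side"][140:320,200:400,::-1],None,fx=3,fy=3);cv2.imwrite("pics/s1.png",a)
for c in im:print(c,[(x["uv"],x["conf"]) for x in vision.landmark_of(c,"sweep")][:3])
print(proj("side",np.array([471,313,0])),proj("top",np.array([471,313,0])))
E
```

```text
[471.704 311.318 170.1  ] [3.141 0.001 2.58 ] [ 0.581  0.328  1.821 -0.001  0.992 -0.428] 1.7
(array([ 0.38,  0.08, 10.01]), np.float64(-0.003))
side [([300.9, 263.1], 0.81), ([210.1, 266.8], 0.34)]
top [([241.7, 286.8], 0.74)]
[302.763 264.566] [245.4   239.797]
```

View pics/s1.png

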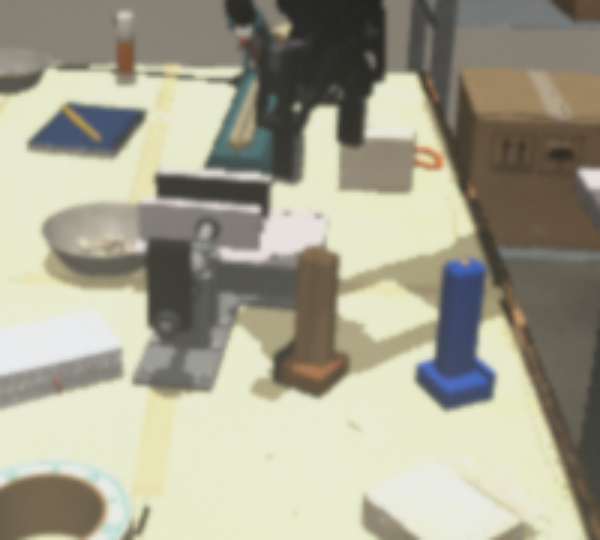

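The fingers straddle the wooden handle (crop tips at (288,175) and (350,140), handle top at (318,255)). I'll go down and grip.

play_rows --steps '[{"delta_pos": [0.3, 0.1, 3], "yaw": 0, "jaw": 100}, {"delta_pos": [0.3, 0.1, 7], "yaw": 0, "jaw": 100}, {"delta_pos": [0.3, 0.1, 10], "yaw": 0, "jaw": 100}, {"delta_pos": [0.3, 0.1, 10], "yaw": 0, "jaw": 100}, {"delta_pos": [0.3, 0.1, 10], "yaw": 0, "jaw": 20}, {"delta_pos": [0.3, 0.1, 10], "yaw": 0, "jaw": 10}, {"delta_pos": [0.3, 0.1, 10], "yaw": 0, "jaw": 0}, {"delta_pos": [0.3, 0.1, 10], "yaw": 0, "jaw": 0}]' --grip_force 70

```text
clock: 2.7
eef_pos: [468.0, 317.1, 71.7]
tcp_rot: [3.139, 0.001, 2.583]
contact_force: [1.2, 0.0, -0.3]
opening: 0.332
grasp_force: 0.0
```

```bash
python3 - <<'E'
from h import *
np.set_printoptions(precision=3,suppress=True)
s=r.sense();print(s["eef_pos"],s["tcp_rot"],s["opening"],s["grasp_force"],s["contact_force"])
print(rel([469,314,140],np.radians(173.2)))
E
```

```text
[468.014 317.103  71.689] [3.139 0.001 2.583] 0.33185879938636653 0.0 [ 1.235  0.01  -0.303]
(array([-0.25, -0.2 , -6.83]), np.float64(-0.44))
```

play_rows --steps '[{"delta_pos": [0, 0, 0], "yaw": 0, "jaw": 0}, {"delta_pos": [0, 0, 0], "yaw": 0, "jaw": 0}, {"delta_pos": [0, 0, 0], "yaw": 0, "jaw": 0}, {"delta_pos": [0, 0, 0], "yaw": 0, "jaw": 0}, {"delta_pos": [0, 0, 0], "yaw": 0, "jaw": 0}, {"delta_pos": [0, 0, -2], "yaw": 0, "jaw": 0}, {"delta_pos": [0, 0, -5], "yaw": 0, "jaw": 0}, {"delta_pos": [0, 0, -8], "yaw": 0, "jaw": 0}]' --grip_force 70

```text
clock: 3.5
eef_pos: [466.9, 316.1, 151.0]
tcp_rot: [-3.14, -0.001, 2.583]
contact_force: [1.4, 0.4, -1.6]
opening: 0.248
grasp_force: 68.6
```

```bash
python3 - <<'E'
from h import *
np.set_printoptions(precision=3,suppress=True)
o=np.array([555.5,136]);th=np.radians(-6.8);ex=np.array([np.cos(th),np.sin(th)]);ey=np.array([-ex[1],ex[0]])
t=o-90*ex
print(t,rel([*t,150],np.radians(173.2)))
for c in("side","top"):
    im,d=vision.grab_frame(c);np.save(c+"2.npy",d);cv2.imwrite(f"pics/{c}2.png",im[:,:,::-1])
    print(c,[(x["uv"],x["conf"]) for x in vision.landmark_of(c,"sweep")][:3])
    for x in vision.cut_out(c,"sweep")[:2]:
        p=pts(c,d,x["region"]);print(x["conf"],len(p),p.mean(0),np.percentile(p[:,2],[1,99]))
print(r.sense())
E
```

```text
[466.133 146.656] (array([ -8.92, -14.41,   0.11]), np.float64(-0.44))
side [([305.3, 231.8], 0.93), ([352.2, 269.7], 0.72)]
0.74 669 [467.984 324.185 113.065] [ -0.754 188.696]
0.66 845 [359.797 338.861  48.531] [ -2.005 111.605]
top [([242.1, 287.3], 0.69)]
0.81 441 [361.521 322.637  58.296] [ -0.529 115.476]
{'clock': 3.8, 'qpos': array([ 0.593,  0.353,  1.839,  0.   ,  0.952, -0.419]), 'qvel': array([ 0.   ,  0.01 ,  0.003,  0.   ,  0.002, -0.001]), 'joint_efforts': array([ -0.008, -57.638, -30.605,  -0.002,  -0.032,   0.   ]), 'eef_pos': array([466.627, 315.94 , 149.279]), 'tcp_rot': array([-3.14 , -0.001,  2.583]), 'contact_force': array([-1.146,  0.461, -0.97 ]), 'wrist_torque': array([-0.039,  0.046,  0.024]), 'grasp_force': 68.84875059127808, 'opening': 0.24966405794896426}
```

play_rows --steps '[{"delta_pos": [-1.5, -2.5, 0], "yaw": -0.1, "jaw": 0}, {"delta_pos": [-3.5, -5.5, 0], "yaw": -0.22, "jaw": 0}, {"delta_pos": [-5.5, -8.5, 0], "yaw": -0.34, "jaw": 0}, {"delta_pos": [-7.2, -11.5, 0], "yaw": -0.44, "jaw": 0}, {"delta_pos": [-8.4, -13.6, 0], "yaw": -0.44, "jaw": 0}, {"delta_pos": [-8.92, -14.41, 0], "yaw": -0.44, "jaw": 0}, {"delta_pos": [-8.92, -14.41, 0], "yaw": -0.44, "jaw": 0}, {"delta_pos": [-8.92, -14.41, 0], "yaw": -0.44, "jaw": 0}]'

```text
clock: 4.6
eef_pos: [466.6, 147.5, 149.9]
tcp_rot: [3.141, -0.0, 3.022]
contact_force: [0.4, -0.4, -0.6]
opening: 0.249
grasp_force: 69.0
```

```bash
python3 - <<'E'
from h import *
np.set_printoptions(precision=3,suppress=True)
o=np.array([555.5,136]);th=np.radians(-6.8);ex=np.array([np.cos(th),np.sin(th)]);ey=np.array([-ex[1],ex[0]])
for c in("side","top"):
    im,d=vision.grab_frame(c);cv2.imwrite(f"pics/{c}3.png",im[:,:,::-1])
    print(c,[(np.round(x["uv"]),x["conf"]) for x in vision.landmark_of(c,"sweep")][:3],[(np.round(x["uv"]),x["conf"]) for x in vision.landmark_of(c,"chip0")][:6])
a=cv2.imread("pics/side3.png")[150:290,210:380];b=cv2.imread("pics/top3.png")[130:270,250:400]
f=lambda x:cv2.resize(x,(400,int(400*x.shape[0]/x.shape[1])),interpolation=cv2.INTER_CUBIC)[:325]
cv2.imwrite("pics/m3.png",np.hstack([f(a),f(b)]))
s=r.sense();print(s["eef_pos"],s["tcp_rot"],s["contact_force"])
E
```

```text
side [(array([300., 205.]), 0.84), (array([348., 272.]), 0.6)] []
top [(array([244., 286.]), 0.76), (array([237., 151.]), 0.21)] [(array([316., 181.]), 0.55)]
[466.564 147.686 150.234] [ 3.142 -0.     3.024] [-0.016 -0.08  -2.057]
```

View pics/m3.png

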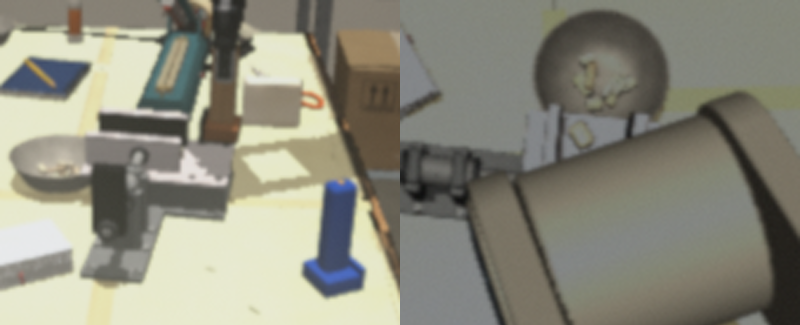

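The sweep hangs upright behind the lane (left half at (220,125)), and the arm hides the lane from above. I'll lower it onto the open bed.

play_rows --steps '[{"delta_pos": [0, -0.1, 1], "yaw": 0, "jaw": 0}, {"delta_pos": [0, -0.1, 2], "yaw": 0, "jaw": 0}, {"delta_pos": [0, -0.1, 2.8], "yaw": 0, "jaw": 0}, {"delta_pos": [0, -0.1, 3.0], "yaw": 0, "jaw": 0}, {"delta_pos": [0, -0.1, 3.2], "yaw": 0, "jaw": 0}, {"delta_pos": [0, -0.1, 3.3], "yaw": 0, "jaw": 0}, {"delta_pos": [0, -0.1, 3.3], "yaw": 0, "jaw": 0}, {"delta_pos": [0, -0.1, 3.3], "yaw": 0, "jaw": 0}]'

```text
clock: 5.7
eef_pos: [466.7, 146.1, 117.6]
tcp_rot: [3.141, 0.001, 3.023]
contact_force: [-1.2, -0.4, 1.5]
opening: 0.251
grasp_force: 69.1
```

```bash
python3 - <<'E'
from h import *
np.set_printoptions(precision=3,suppress=True)
im,d=vision.grab_frame("side");cv2.imwrite("pics/s4.png",cv2.resize(im[170:260,230:350,::-1],None,fx=6,fy=6,interpolation=cv2.INTER_CUBIC))
s=r.sense();print(s["eef_pos"],s["tcp_rot"],s["contact_force"])
for x in vision.landmark_of("side","sweep")[:1]:
    o,dd=ray("side",x["uv"]);print(x,o+dd*(147-o[1])/dd[1])
E
```

```text
[466.655 146.062 117.568] [3.141 0.    3.023] [-0.798 -1.057  1.72 ]
{'uv': [300.2, 215.2], 'conf': 0.81} [475.596 147.     53.169]
```

View pics/s4.png

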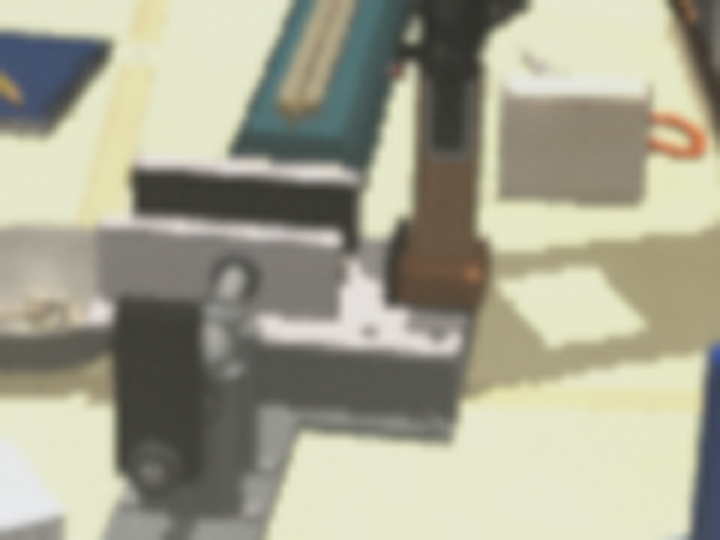

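The sweep stands upright on the open bed behind the lane (crop (440,290)), just touching. Now I push.

play_rows --steps '[{"delta_pos": [-0.6, 0, 0], "yaw": 0, "jaw": 0}, {"delta_pos": [-1.4, 0, 0], "yaw": 0, "jaw": 0}, {"delta_pos": [-2.2, 0, 0], "yaw": 0, "jaw": 0}, {"delta_pos": [-3.0, 0, 0], "yaw": 0, "jaw": 0}, {"delta_pos": [-3.8, 0, 0], "yaw": 0, "jaw": 0}, {"delta_pos": [-4.6, 0, 0], "yaw": 0, "jaw": 0}, {"delta_pos": [-5.4, 0, 0], "yaw": 0, "jaw": 0}, {"delta_pos": [-6.2, 0, 0], "yaw": 0, "jaw": 0}]'

```text
clock: 6.6
eef_pos: [526.5, 138.7, 117.6]
tcp_rot: [-3.141, -0.004, 3.022]
contact_force: [-9.2, 1.7, 12.5]
opening: 0.249
grasp_force: 70.5
```

play_rows --steps '[{"delta_pos": [-0.8, 0, 0], "yaw": 0, "jaw": 0}, {"delta_pos": [-1.6, 0, 0], "yaw": 0, "jaw": 0}, {"delta_pos": [-2.4, 0, 0], "yaw": 0, "jaw": 0}, {"delta_pos": [-3.2, 0, 0], "yaw": 0, "jaw": 0}, {"delta_pos": [-4.0, 0, 0], "yaw": 0, "jaw": 0}, {"delta_pos": [-4.8, 0, 0], "yaw": 0, "jaw": 0}, {"delta_pos": [-5.6, 0, 0], "yaw": 0, "jaw": 0}, {"delta_pos": [-6.3, 0, 0], "yaw": 0, "jaw": 0}]'

```text
clock: 7.4
eef_pos: [589.4, 131.3, 117.7]
tcp_rot: [-3.141, -0.003, 3.022]
contact_force: [-7.3, 0.8, 11.6]
opening: 0.252
grasp_force: 70.5
```

```bash
python3 - <<'E'
from h import *
np.set_printoptions(precision=3,suppress=True)
im,d=vision.grab_frame("side");t,_=vision.grab_frame("top")
f=lambda x:cv2.resize(x[...,::-1],(400,300),interpolation=cv2.INTER_CUBIC)
cv2.imwrite("pics/m5.png",np.hstack([f(im[160:250,210:330]),f(t[130:220,270:390])]))
s=r.sense();print(s["eef_pos"],s["tcp_rot"],s["contact_force"])
o=np.array([555.5,136]);th=np.radians(-6.8);print((s["eef_pos"][:2]-o)@[np.cos(th),np.sin(th)],(s["eef_pos"][:2]-o)@[-np.sin(th),np.cos(th)])
E
```

```text
[590.625 131.258 117.784] [ 3.142 -0.001  3.022] [-3.966  0.183  7.979]
35.43960007966266 -0.5497014071488547
```

View pics/m5.png

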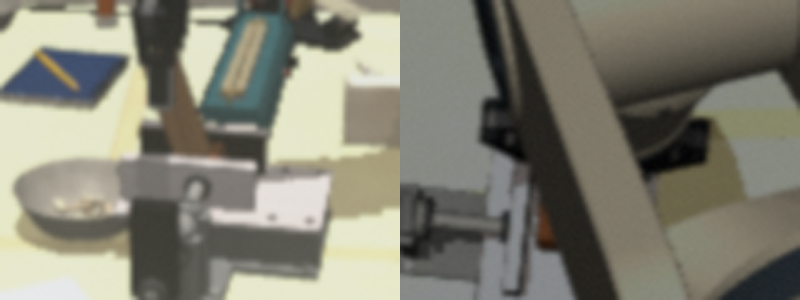

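The sweep has pivoted in the grip: its foot lags and the handle leans at left crop (190,110). I'll drag back to right it, then regrip across x so it can't pivot.

play_rows --steps '[{"delta_pos": [0.5, 0, 0], "yaw": 0, "jaw": 0}, {"delta_pos": [1.0, 0, 0], "yaw": 0, "jaw": 0}, {"delta_pos": [1.6, 0, 0], "yaw": 0, "jaw": 0}, {"delta_pos": [2.2, 0, 0], "yaw": 0, "jaw": 0}, {"delta_pos": [2.8, 0, 0], "yaw": 0, "jaw": 0}, {"delta_pos": [3.2, 0, 0], "yaw": 0, "jaw": 0}, {"delta_pos": [3.4, 0, 0], "yaw": 0, "jaw": 0}, {"delta_pos": [3.4, 0, 0], "yaw": 0, "jaw": 0}]'

```text
clock: 8.3
eef_pos: [556.6, 135.5, 117.9]
tcp_rot: [3.141, 0.001, 3.023]
contact_force: [1.4, 0.7, 6.5]
opening: 0.25
grasp_force: 70.0
```

```bash
python3 - <<'E'
from h import *
np.set_printoptions(precision=3,suppress=True)
im,d=vision.grab_frame("side");t,_=vision.grab_frame("top")
f=lambda x:cv2.resize(x[...,::-1],(400,300),interpolation=cv2.INTER_CUBIC)
cv2.imwrite("pics/m6.png",np.hstack([f(im[160:250,210:330]),f(t[130:220,270:390])]))
s=r.sense();print(s["eef_pos"],s["tcp_rot"],s["contact_force"],s["qpos"])
E
```

```text
[556.643 135.529 117.813] [3.141 0.001 3.023] [1.864 0.015 7.481] [ 0.236  0.406  1.843  0.     0.892 -1.216]
```

View pics/m6.png

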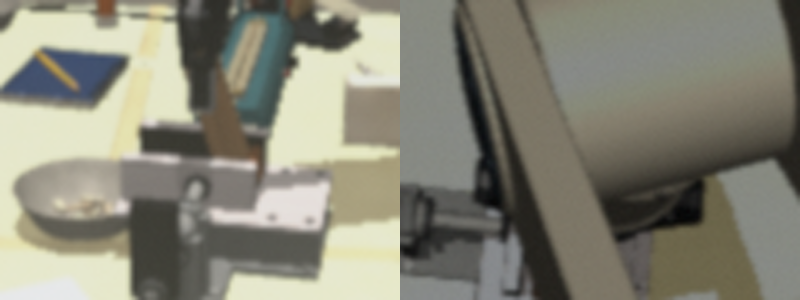

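play_rows --steps '[{"delta_pos": [0, 0, 0], "yaw": 0, "jaw": 0}, {"delta_pos": [0.5, 0, 0], "yaw": 0, "jaw": 0}, {"delta_pos": [1.0, 0, 0], "yaw": 0, "jaw": 0}, {"delta_pos": [1.5, 0, 0], "yaw": 0, "jaw": 0}, {"delta_pos": [2.0, 0, 0], "yaw": 0, "jaw": 0}, {"delta_pos": [2.5, 0, 0], "yaw": 0, "jaw": 0}, {"delta_pos": [3.0, 0, 0], "yaw": 0, "jaw": 0}, {"delta_pos": [3.0, 0, 0], "yaw": 0, "jaw": 0}]' --grip_force 20

```text
clock: 9.2
eef_pos: [526.3, 139.1, 117.8]
tcp_rot: [3.141, -0.0, 3.023]
contact_force: [0.2, 0.5, 8.1]
opening: 0.251
grasp_force: 70.4
```

```bash
python3 - <<'E'
from h import *
np.set_printoptions(precision=3,suppress=True)
im,d=vision.grab_frame("side");t,_=vision.grab_frame("top")
f=lambda x:cv2.resize(x[...,::-1],(400,300),interpolation=cv2.INTER_CUBIC)
cv2.imwrite("pics/m7.png",np.hstack([f(im[160:250,230:350]),f(t[130:220,270:390])]))
s=r.sense();print(s["eef_pos"],s["tcp_rot"],s["contact_force"],s["qpos"])
# handle tilt: brown pixels 3D
hsv=cv2.cvtColor(im,cv2.COLOR_RGB2HSV);m=(hsv[...,1]>90)&(hsv[...,0]<20);m[:,:240]=0;m[:,340:]=0;m[:170]=0;m[250:]=0
p=pts("side",d,m);p=p[(p[:,2]>50)&(p[:,1]>90)&(p[:,1]<200)]
for z in range(55,150,12):
    q=p[abs(p[:,2]-z)<6]
    if len(q):print(z,len(q),q[:,0].min(),q[:,0].max())
E
```

```text
[526.358 139.132 117.771] [ 3.141 -0.     3.023] [0.164 0.237 8.994] [ 0.255  0.368  1.904  0.001  0.87  -1.197]
55 7 498.10561774369654 508.8206798660595
67 50 482.61651733772055 511.7744257622784
79 37 482.38396314438285 506.64416662518886
91 2 496.39105179680536 499.300268351924
103 4 502.26859973996494 518.2415023037813
115 8 505.10200873975384 510.6393139006621
127 3 508.0781335943641 510.7899890828469
```

play_rows --steps '[{"delta_pos": [0, 0, -0.2], "yaw": 0, "jaw": 20}, {"delta_pos": [0, 0, -0.2], "yaw": 0, "jaw": 27}, {"delta_pos": [0, 0, -0.2], "yaw": 0, "jaw": 30}, {"delta_pos": [0, 0, -0.2], "yaw": 0, "jaw": 33}, {"delta_pos": [0, 0, -0.2], "yaw": 0, "jaw": 36}, {"delta_pos": [0, 0, -0.2], "yaw": 0, "jaw": 36}, {"delta_pos": [0, 0, -0.2], "yaw": 0, "jaw": 36}, {"delta_pos": [0, 0, -0.2], "yaw": 0, "jaw": 36}]' --grip_force 20

```text
clock: 10.1
eef_pos: [527.0, 138.8, 119.3]
tcp_rot: [-3.142, -0.0, 3.023]
contact_force: [1.0, 0.4, -0.0]
opening: 0.362
grasp_force: 0.0
```

```bash
cat > tilt.py <<'E'
from h import *
np.set_printoptions(precision=2,suppress=True)
def tilt(im,d,xr=(400,660),yr=(90,200)):
    hsv=cv2.cvtColor(im,cv2.COLOR_RGB2HSV);m=(hsv[...,1]>90)&(hsv[...,0]<20)
    p=pts("side",d,m);p=p[(p[:,2]>50)&(p[:,1]>yr[0])&(p[:,1]<yr[1])&(p[:,0]>xr[0])&(p[:,0]<xr[1])]
    for z in range(55,165,12):
        q=p[abs(p[:,2]-z)<6]
        if len(q)>2:print(z,len(q),q[:,0].min(),q[:,0].max(),np.median(q[:,1]))
E
python3 - <<'E'
from tilt import *
im,d=vision.grab_frame("side");t,_=vision.grab_frame("top")
f=lambda x:cv2.resize(x[...,::-1],(400,300),interpolation=cv2.INTER_CUBIC)
cv2.imwrite("pics/m8.png",np.hstack([f(im[160:250,230:350]),f(t[130:220,270:390])]))
s=r.sense();print(s["eef_pos"],s["contact_force"],s["opening"],s["grasp_force"]);tilt(im,d)
E
```

```text
[527.03 138.8  119.26] [ 0.32 -0.06 -0.13] 0.35708047394588804 0.0
55 34 479.6110435186327 508.81470796342 167.08308426261368
67 72 476.4698757977951 511.6934819492805 159.79730467503958
79 15 479.7434020769433 504.2728385606803 155.21737776337352
91 11 486.06714337492025 504.5930540699922 155.5945266723038
103 17 486.17174310495585 505.0087628698365 155.16122888675454
115 16 489.3292780822436 505.3876775285934 154.91656677470155
127 18 489.92623462770837 508.180030699255 154.88549100002137
139 27 490.13253204591945 508.5801784204535 154.672899610704
151 39 487.995534426626 509.0675933049527 154.03562074019362
163 12 490.84508951074673 506.5232472669252 149.48536779886206
```

View pics/m8.png

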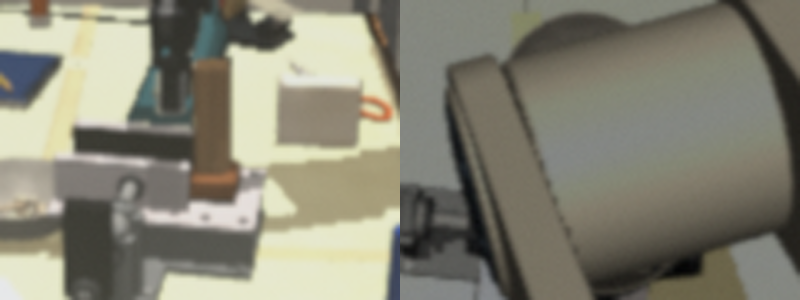

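The sweep now stands free and upright on the bed (left crop (215,125)), with the fingers ahead of it. Next I lift, turn 90° and regrip along x.

play_rows --steps '[{"delta_pos": [0, 0, -3], "yaw": 0, "jaw": 40}, {"delta_pos": [0, 0, -6.5], "yaw": 0, "jaw": 100}, {"delta_pos": [0, 0, -7], "yaw": 0.14, "jaw": 100}, {"delta_pos": [0.8, 0, -7], "yaw": 0.28, "jaw": 100}, {"delta_pos": [1.6, 0, -7], "yaw": 0.42, "jaw": 100}, {"delta_pos": [2.4, 0, -7], "yaw": 0.56, "jaw": 100}, {"delta_pos": [2.88, 0.07, -7], "yaw": 0.7, "jaw": 100}, {"delta_pos": [2.88, 0.07, -7], "yaw": 0.84, "jaw": 100}]' --grip_force 100

```text
clock: 11.0
eef_pos: [497.8, 143.0, 189.3]
tcp_rot: [-3.141, -0.0, 2.177]
contact_force: [0.2, 0.1, -0.2]
opening: 1.0
grasp_force: 0.0
```

play_rows --steps '[{"delta_pos": [0, 0, 0], "yaw": 0.14, "jaw": 100}, {"delta_pos": [0, 0, 0], "yaw": 0.28, "jaw": 100}, {"delta_pos": [0, 0, 0], "yaw": 0.42, "jaw": 100}, {"delta_pos": [0, 0, 0], "yaw": 0.56, "jaw": 100}, {"delta_pos": [0, 0, 0], "yaw": 0.7, "jaw": 100}, {"delta_pos": [0, 0, 0], "yaw": 0.731, "jaw": 100}, {"delta_pos": [0, 0, 0], "yaw": 0.731, "jaw": 100}, {"delta_pos": [0, 0, 0], "yaw": 0.731, "jaw": 100}]'

```text
clock: 11.8
eef_pos: [498.5, 142.9, 189.3]
tcp_rot: [-3.142, 0.0, 1.453]
contact_force: [-0.3, 0.7, -0.7]
opening: 1.002
grasp_force: 0.0
```

```bash
python3 - <<'E'
from tilt import *
im,d=vision.grab_frame("side");t,_=vision.grab_frame("top")
tilt(im,d)
s=r.sense();print(s["eef_pos"],s["tcp_rot"],s["contact_force"],s["opening"],s["qpos"])
print(rel([498,143,118],1.452))
E
```

```text
55 35 476.9231165449783 508.80914895048875 167.9866334298731
67 68 473.84979836698193 509.0699219291733 158.56377328092577
103 3 496.9517200688061 499.4775230351386 156.43096245582763
115 3 489.5636799027572 499.7908333482303 152.89748314256417
127 6 487.140937657265 502.9562457117697 155.18442059328288
139 18 485.0975052400234 503.17171547688105 154.3980571367493
151 36 485.3961862591328 503.86437910831376 154.1535641408338
163 8 485.7782883208027 498.70636585377855 148.83210656541308
[498.49 142.92 189.28] [-3.14  0.    1.45] [-0.21 -0.49  0.54] 1.000928383750133 [0.28 0.24 1.9  0.   1.   0.39]
(array([ 0.  , -0.05,  7.13]), np.float64(0.001))
```

play_rows --steps '[{"delta_pos": [0, -0.2, 3], "yaw": 0, "jaw": 100}, {"delta_pos": [0, -0.2, 6], "yaw": 0, "jaw": 100}, {"delta_pos": [0, -0.2, 7.9], "yaw": 0, "jaw": 100}, {"delta_pos": [0, -0.2, 7.9], "yaw": 0, "jaw": 50}, {"delta_pos": [0, -0.2, 7.9], "yaw": 0, "jaw": 0}, {"delta_pos": [0, -0.2, 7.9], "yaw": 0, "jaw": 0}, {"delta_pos": [0, -0.2, 7.9], "yaw": 0, "jaw": 0}, {"delta_pos": [0, -0.2, 7.9], "yaw": 0, "jaw": 0}]' --grip_force 100

```text
clock: 12.7
eef_pos: [496.9, 143.3, 111.1]
tcp_rot: [3.14, -0.001, 1.452]
contact_force: [1.2, -0.1, -1.7]
opening: 0.334
grasp_force: 98.4
```

play_rows --steps '[{"delta_pos": [0, 0, 0], "yaw": 0, "jaw": 0}, {"delta_pos": [0, 0, 0], "yaw": 0, "jaw": 0}, {"delta_pos": [0, 0, 0], "yaw": 0, "jaw": 0}, {"delta_pos": [0, 0, 0], "yaw": 0, "jaw": 0}, {"delta_pos": [0, 0, -0.1], "yaw": 0, "jaw": 0}, {"delta_pos": [0, 0, -0.2], "yaw": 0, "jaw": 0}, {"delta_pos": [0, 0, -0.2], "yaw": 0, "jaw": 0}, {"delta_pos": [0, 0, -0.2], "yaw": 0, "jaw": 0}]'

```text
clock: 13.5
eef_pos: [496.4, 143.1, 112.1]
tcp_rot: [-3.141, 0.0, 1.452]
contact_force: [0.2, -0.1, -1.9]
opening: 0.338
grasp_force: 98.5
```

```bash
python3 - <<'E'
from tilt import *
im,d=vision.grab_frame("side");tilt(im,d)
s=r.sense();print(s["eef_pos"],s["tcp_rot"],s["contact_force"],s["opening"],s["grasp_force"])
o=np.array([555.5,136]);th=np.radians(-6.8);q=s["eef_pos"][:2]-o;print(q@[np.cos(th),np.sin(th)],q@[-np.sin(th),np.cos(th)])
E
```

```text
55 25 482.1864819086231 508.8723235057633 167.22143924081251
67 62 479.2656363832022 509.1052774148342 159.51709123619543
79 4 501.4467584124852 504.23581899073224 153.3561330439186
91 6 491.1111467330101 504.5947342840875 154.71616433213217
103 11 489.0859104206696 504.9115952380802 155.4358988396467
115 27 489.2972482105036 505.36510510084145 154.87098767623957
127 29 487.32283053793265 505.699017072858 154.70918059037342
139 32 487.5571060334824 506.1425704861694 154.54964329713493
151 40 485.6920282213752 506.51572914180923 153.79621323877137
163 15 485.78574724034246 503.9332154310145 149.95408526581093
[496.43 143.12 112.14] [-3.14  0.    1.45] [ 0.61  0.27 -0.73] 0.3364345762754841 98.53788256645203
-59.50254219631992 0.07931669454294646
```

play_rows --steps '[{"delta_pos": [0, 0.6, 0], "yaw": 0, "jaw": 0}, {"delta_pos": [0, 1.4, 0], "yaw": 0, "jaw": 0}, {"delta_pos": [0, 2.2, 0], "yaw": 0, "jaw": 0}, {"delta_pos": [0, 3.0, 0], "yaw": 0, "jaw": 0}, {"delta_pos": [0, 3.8, 0], "yaw": 0, "jaw": 0}, {"delta_pos": [0, 4.5, 0], "yaw": 0, "jaw": 0}, {"delta_pos": [0, 5.2, 0], "yaw": 0, "jaw": 0}, {"delta_pos": [0, 5.8, 0], "yaw": 0, "jaw": 0}]'

```text
clock: 14.35
eef_pos: [554.7, 136.2, 112.2]
tcp_rot: [-3.142, 0.0, 1.452]
contact_force: [0.0, -0.0, -1.1]
opening: 0.338
grasp_force: 98.5
```

```bash
python3 - <<'E'
from tilt import *
im,d=vision.grab_frame("side");tilt(im,d)
s=r.sense();print(s["eef_pos"],s["tcp_rot"],s["contact_force"],s["opening"],s["grasp_force"])
E
```

```text
91 5 549.9886151231012 560.8595742914711 147.3221283932254
103 12 544.8385984028421 563.7187166521911 148.19285202860902
115 16 547.6464426055537 563.7854452527889 146.76716600114065
127 25 547.7328690905622 563.9014235590041 147.55693367833362
139 30 545.3547285454036 563.8933428736183 147.76724381761085
151 39 543.1086003996858 566.8023615294572 147.45195044774903
163 12 543.0830155109692 561.6223698242721 143.35421244019034
[555.65 136.15 112.37] [ 3.14 -0.    1.45] [ 1.24 -0.14 -0.7 ] 0.33847767532712825 98.55234503746033
```

Upright and clean; continuing over the lip.

play_rows --steps '[{"delta_pos": [0, 0.7, 0], "yaw": 0, "jaw": 0}, {"delta_pos": [0, 1.4, 0], "yaw": 0, "jaw": 0}, {"delta_pos": [0, 2.1, 0], "yaw": 0, "jaw": 0}, {"delta_pos": [0, 2.8, 0], "yaw": 0, "jaw": 0}, {"delta_pos": [0, 3.5, 0], "yaw": 0, "jaw": 0}, {"delta_pos": [0, 4.2, 0], "yaw": 0, "jaw": 0}, {"delta_pos": [0, 4.9, 0], "yaw": 0, "jaw": 0}, {"delta_pos": [0, 5.5, 0], "yaw": 0, "jaw": 0}]'

```text
clock: 15.2
eef_pos: [609.4, 129.7, 112.3]
tcp_rot: [3.142, -0.0, 1.452]
contact_force: [0.7, 0.3, -1.6]
opening: 0.338
grasp_force: 98.6
```

```bash
python3 - <<'E'
from tilt import *
im,d=vision.grab_frame("side");t,_=vision.grab_frame("top")
f=lambda x:cv2.resize(x[...,::-1],(400,300),interpolation=cv2.INTER_CUBIC)
cv2.imwrite("pics/m9.png",np.hstack([f(im[170:245,200:300]),f(t[120:210,270:390])]))
s=r.sense();print(s["eef_pos"],s["contact_force"]);tilt(im,d)
for c in("side","top"):print(c,[(np.round(x["uv"]),round(x["conf"],2)) for x in vision.landmark_of(c,"chip0")][:7])
E
```

```text
[609.67 129.65 112.3 ] [ 0.4   0.18 -1.29]
103 4 603.6793689327509 615.0119759484841 140.35395685186847
115 10 601.1156338940009 617.7254889503245 141.7503337743455
127 21 601.1328693096918 620.284132485395 139.59869048333007
139 18 603.7578903103263 620.0278480495989 141.5070400170025
151 34 598.2774413122065 619.9371012148424 140.9649879721877
163 13 598.343576976926 619.8643982786583 137.72546287441935
side [(array([231., 220.]), 0.41), (array([208., 268.]), 0.24)]
top []
```

View pics/m9.png

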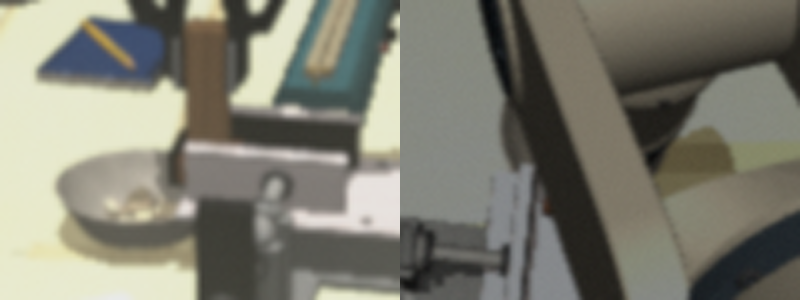

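The chips seem to be in the bowl (left crop (130,205)). I'll lift the sweep and carry it to the bench, then check the bowl from above.

play_rows --steps '[{"delta_pos": [0, 0, -3], "yaw": 0, "jaw": 0}, {"delta_pos": [0, 0, -6.5], "yaw": 0, "jaw": 0}, {"delta_pos": [0.5, -0.5, -9], "yaw": 0, "jaw": 0}, {"delta_pos": [3.5, -3.3, -9], "yaw": 0, "jaw": 0}, {"delta_pos": [6.7, -6.4, -9], "yaw": 0, "jaw": 0}, {"delta_pos": [9.9, -9.5, -9], "yaw": 0, "jaw": 0}, {"delta_pos": [13.0, -12.6, -9], "yaw": 0, "jaw": 0}, {"delta_pos": [16.3, -15.5, -9], "yaw": 0, "jaw": 0}]'

```text
clock: 16.2
eef_pos: [472.4, 310.8, 202.4]
tcp_rot: [-3.141, 0.0, 1.452]
contact_force: [1.1, -0.5, -1.0]
opening: 0.338
grasp_force: 99.1
```

```bash
python3 - <<'E'
from tilt import *
D={}
for c in("side","top"):
    im,d=vision.grab_frame(c);D[c]=d;cv2.imwrite(f"pics/{c}10.png",im[:,:,::-1])
    print(c,[(np.round(x["uv"]),round(x["conf"],2)) for x in vision.landmark_of(c,"chip0")][:8],[(np.round(x["uv"]),round(x["conf"],2)) for x in vision.landmark_of(c,"scrap_bowl")][:2])
s=r.sense();print(s["eef_pos"],s["tcp_rot"],s["contact_force"],s["opening"])
# height map change over bed lane & bowl
o=np.array([555.5,136]);th=np.radians(-6.8);ex=np.array([np.cos(th),np.sin(th)]);ey=np.array([-ex[1],ex[0]])
for tag,d in(("old",np.load("top0.npy")),("new",D["top"])):
    P=pts("top",d,np.ones(d.shape,bool));q=P[:,:2]-o;x=q@ex;y=q@ey
    m=(abs(y)<24)&(x>-90)&(x<60)&(P[:,2]>53)&(P[:,2]<75);print(tag,"lane >53:",m.sum())
    b=o+106*ex;rr=np.hypot(*(P[:,:2]-b).T);
    for lo,hi in((5,15),(15,25),(25,35),(35,50),(50,70)):
        k=(rr<45)&(P[:,2]>=lo)&(P[:,2]<hi)&(x>68);print("  bowl z",lo,hi,k.sum(),(x[k].mean()-106,y[k].mean()) if k.sum() else "")
im=cv2.imread("pics/top10.png");o0=cv2.imread("pics/top0.png")
print("lane diff",[ (int(a),int(b)) for a,b in zip(*np.nonzero(cv2.absdiff(im,o0).max(2)[170:225,305:335]>40))].__len__())
E
```

```text
side [(array([230., 223.]), 0.57)] [(array([232., 226.]), 0.81)]
top [(array([321., 167.]), 0.61), (array([315., 163.]), 0.54), (array([330., 157.]), 0.51), (array([318., 157.]), 0.46)] [(array([322., 160.]), 0.62), (array([237., 232.]), 0.47)]
[474.37 309.4  202.28] [3.14 0.   1.45] [ 0.17  0.3  -1.52] 0.33963410783562054
old lane >53: 272
  bowl z 5 15 337 (np.float64(13.561741835244206), np.float64(-0.5962167238892199))
  bowl z 15 25 176 (np.float64(1.8491840705968485), np.float64(3.031205765594773))
  bowl z 25 35 26 (np.float64(5.704098896131754), np.float64(7.507327307267429))
  bowl z 35 50 0 
  bowl z 50 70 0 
new lane >53: 0
  bowl z 5 15 358 (np.float64(11.104227145197015), np.float64(0.05467837307901057))
  bowl z 15 25 307 (np.float64(-0.7943420008560338), np.float64(4.666075898333894))
  bowl z 25 35 38 (np.float64(-2.898682206675062), np.float64(10.578659055694388))
  bowl z 35 50 0 
  bowl z 50 70 0 
lane diff 72
```

All four chips are in the bowl and the lane is empty. Setting the sweep down.

play_rows --steps '[{"delta_pos": [0, 0, 3.5], "yaw": 0, "jaw": 0}, {"delta_pos": [0, 0, 7], "yaw": 0, "jaw": 0}, {"delta_pos": [0, 0, 10], "yaw": 0, "jaw": 0}, {"delta_pos": [0, 0, 12], "yaw": 0, "jaw": 0}, {"delta_pos": [0, 0, 13], "yaw": 0, "jaw": 0}, {"delta_pos": [0, 0, 13.5], "yaw": 0, "jaw": 0}, {"delta_pos": [0, 0, 13.7], "yaw": 0, "jaw": 0}, {"delta_pos": [0, 0, 13.7], "yaw": 0, "jaw": 0}]'

```text
clock: 17.3
eef_pos: [474.8, 310.1, 66.0]
tcp_rot: [3.141, -0.001, 1.451]
contact_force: [-0.1, 0.2, -0.6]
opening: 0.341
grasp_force: 99.1
```

```bash
python3 - <<'E'
from tilt import *
im,d=vision.grab_frame("side")
s=r.sense();print(s["eef_pos"],s["contact_force"])
hsv=cv2.cvtColor(im,cv2.COLOR_RGB2HSV);m=(hsv[...,1]>90)&(hsv[...,0]<20)
p=pts("side",d,m);p=p[(abs(p[:,0]-474)<40)&(abs(p[:,1]-310)<45)];print(len(p),np.percentile(p[:,2],[1,5,99]))
E
```

```text
[474.85 310.23  66.19] [ 0.33 -0.28 -1.5 ]
324 [  9.22  13.44 112.79]
```

play_rows --steps '[{"delta_pos": [0, 0, 0.1], "yaw": 0, "jaw": 0}, {"delta_pos": [0, 0, 0.15], "yaw": 0, "jaw": 0}, {"delta_pos": [0, 0, 0.15], "yaw": 0, "jaw": 0}, {"delta_pos": [0, 0, 0.15], "yaw": 0, "jaw": 35}, {"delta_pos": [0, 0, 0.15], "yaw": 0, "jaw": 45}, {"delta_pos": [0, 0, 0.15], "yaw": 0, "jaw": 70}, {"delta_pos": [0, 0, 0.15], "yaw": 0, "jaw": 100}, {"delta_pos": [0, 0, 0.15], "yaw": 0, "jaw": 100}]'

```text
clock: 18.15
eef_pos: [474.1, 309.9, 63.7]
tcp_rot: [-3.141, 0.0, 1.452]
contact_force: [0.8, 1.0, 0.7]
opening: 0.935
grasp_force: 0.0
```

play_rows --steps '[{"delta_pos": [0, 0, 0], "yaw": 0, "jaw": 100}, {"delta_pos": [0, 0, 0], "yaw": 0, "jaw": 100}, {"delta_pos": [0, 0, -2], "yaw": 0, "jaw": 100}, {"delta_pos": [0, 0, -6], "yaw": 0, "jaw": 100}, {"delta_pos": [0, 0, -10], "yaw": 0, "jaw": 100}, {"delta_pos": [0, 0, -13], "yaw": 0, "jaw": 100}, {"delta_pos": [0, 0, -13], "yaw": 0, "jaw": 100}, {"delta_pos": [0, 0, -13], "yaw": 0, "jaw": 100}]'

```text
clock: 18.95
eef_pos: [474.3, 310.1, 194.2]
tcp_rot: [3.141, -0.001, 1.452]
contact_force: [0.1, 0.1, -0.5]
opening: 1.0
grasp_force: 0.0
```

```bash
python3 - <<'E'
from tilt import *
np.set_printoptions(precision=3,suppress=True)
im,d=vision.grab_frame("side");print(r.sense()["eef_pos"],r.sense()["opening"])
hsv=cv2.cvtColor(im,cv2.COLOR_RGB2HSV);m=(hsv[...,1]>90)&(hsv[...,0]<20)
p=pts("side",d,m);p=p[(abs(p[:,0]-474)<60)&(abs(p[:,1]-310)<60)]
for z in range(5,120,12):
    q=p[abs(p[:,2]-z)<6]
    if len(q)>2:print(z,len(q),q[:,0].min(),q[:,0].max(),np.median(q[:,1]))
# grip position from side & top
for n in("pull_grip","tube_mouth"):
    u={}
    for c in("side","top"):
        if c=="top":vision.grab_frame(c)
        l=vision.landmark_of(c,n);u[c]=l[0]["uv"] if l else None;print(n,c,[(x["uv"],round(x["conf"],2)) for x in l[:2]])
    if u["side"] and u["top"]:print(tri(ray("side",u["side"]),ray("top",u["top"])))
P=pts("top",np.load("top0.npy"),np.ones((420,560),bool))
q=P[(P[:,2]>118)&(abs(P[:,0]-580)<40)&(abs(P[:,1]-342)<40)];print("grip top",len(q),q.mean(0),cv2.minAreaRect(q[:,:2].astype(np.float32)))
print(rel([580,343.5,175],3.023))
E
```

```text
[473.717 309.709 193.165] 1.002593617410091
5 7 469.120618864289 490.1507106688224 332.35281629082886
17 119 454.7895950028349 495.1707487793259 327.71571551009515
29 7 460.05691321373024 492.8327286979834 320.5893032757126
113 30 464.15084286569686 484.50578290174496 319.12099599436056
pull_grip side [([256.0, 231.2], 0.76)]
pull_grip top []
tube_mouth side [([258.0, 237.8], 0.9)]
tube_mouth top [([247.4, 189.6], 0.62), ([319.3, 170.5], 0.19)]
[580.224 300.343  62.432]
grip top 114 [579.388 342.14  129.423] ((579.7289428710938, 343.1270751953125), (13.871560096740723, 31.710357666015625), 83.57872009277344)
(array([ 4.62, 10.15,  1.76]), np.float64(-1.571))
```

The sweep stands upright and free. Moving to the grip.

play_rows --steps '[{"delta_pos": [1.0, 2.0, 0], "yaw": -0.14, "jaw": 100}, {"delta_pos": [2.0, 4.5, 0], "yaw": -0.28, "jaw": 100}, {"delta_pos": [3.2, 7.0, 0], "yaw": -0.42, "jaw": 100}, {"delta_pos": [4.2, 9.2, 0], "yaw": -0.56, "jaw": 100}, {"delta_pos": [4.6, 10.15, 0], "yaw": -0.7, "jaw": 100}, {"delta_pos": [4.6, 10.15, 0], "yaw": -0.84, "jaw": 100}, {"delta_pos": [4.6, 10.15, 0], "yaw": -0.98, "jaw": 100}, {"delta_pos": [4.6, 10.15, 0], "yaw": -1.12, "jaw": 100}]' --grip_force 80

```text
clock: 20.1
eef_pos: [580.3, 343.5, 192.9]
tcp_rot: [-3.14, -0.001, 2.577]
contact_force: [0.0, -0.1, 0.9]
opening: 0.998
grasp_force: 0.0
```

play_rows --steps '[{"delta_pos": [0, 0, 0], "yaw": -0.14, "jaw": 100}, {"delta_pos": [0, 0, 0], "yaw": -0.28, "jaw": 100}, {"delta_pos": [0, 0, 0], "yaw": -0.42, "jaw": 100}, {"delta_pos": [0, 0, 0], "yaw": -0.451, "jaw": 100}, {"delta_pos": [0, 0, 0], "yaw": -0.451, "jaw": 100}, {"delta_pos": [0, 0, 0], "yaw": -0.451, "jaw": 100}, {"delta_pos": [0, 0, 0], "yaw": -0.451, "jaw": 100}, {"delta_pos": [0, 0, 0], "yaw": -0.451, "jaw": 100}]'

```text
clock: 20.9
eef_pos: [580.4, 343.6, 193.6]
tcp_rot: [-3.141, -0.0, 3.022]
contact_force: [-0.7, 0.4, -0.2]
opening: 1.0
grasp_force: 0.0
```

```bash
python3 - <<'E'
from tilt import *
np.set_printoptions(precision=3,suppress=True)
im,d=vision.grab_frame("side");s=r.sense();print(s["eef_pos"],s["tcp_rot"])
print(proj("side",np.array([580,343,112])),[(x["uv"],x["conf"]) for x in vision.landmark_of("side","pull_grip")[:2]])
print(rel([580,343,93],3.023))
E
```

```text
[580.381 343.584 193.725] [-3.142 -0.     3.022]
[256.054 226.987] [([255.7, 227.0], 0.65), ([246.3, 214.5], 0.65)]
(array([ 0.03, -0.07, 10.08]), np.float64(-0.001))
```

play_rows --steps '[{"delta_pos": [0, 0, 3], "yaw": 0, "jaw": 100}, {"delta_pos": [0, 0, 6], "yaw": 0, "jaw": 100}, {"delta_pos": [0, 0, 8.5], "yaw": 0, "jaw": 100}, {"delta_pos": [0, 0, 9.8], "yaw": 0, "jaw": 100}, {"delta_pos": [0, 0, 9.8], "yaw": 0, "jaw": 100}, {"delta_pos": [0, 0, 9.8], "yaw": 0, "jaw": 50}, {"delta_pos": [0, 0, 9.8], "yaw": 0, "jaw": 0}, {"delta_pos": [0, 0, 9.8], "yaw": 0, "jaw": 0}]' --grip_force 80

```text
clock: 21.8
eef_pos: [581.2, 344.1, 97.3]
tcp_rot: [3.14, 0.002, 3.023]
contact_force: [0.0, 0.1, -1.1]
opening: 0.518
grasp_force: 0.0
```

play_rows --steps '[{"delta_pos": [0, 0, 0], "yaw": 0, "jaw": 0}, {"delta_pos": [0, 0, 0], "yaw": 0, "jaw": 0}, {"delta_pos": [0, 0, 0], "yaw": 0, "jaw": 0}, {"delta_pos": [0, 0, 0], "yaw": 0, "jaw": 0}, {"delta_pos": [0, 0, 0], "yaw": 0, "jaw": 0}, {"delta_pos": [0, 0, 0], "yaw": 0, "jaw": 0}, {"delta_pos": [0, 0, 0], "yaw": 0, "jaw": 0}, {"delta_pos": [0, 0, 0], "yaw": 0, "jaw": 0}]'

```text
clock: 22.6
eef_pos: [580.6, 343.2, 96.5]
tcp_rot: [-3.141, 0.0, 3.022]
contact_force: [-1.9, -2.7, 5.3]
opening: 0.153
grasp_force: 78.0
```

play_rows --steps '[{"delta_pos": [0, 0.5, 0], "yaw": 0, "jaw": 0}, {"delta_pos": [0, 1.2, 0], "yaw": 0, "jaw": 0}, {"delta_pos": [0, 2.0, 0], "yaw": 0, "jaw": 0}, {"delta_pos": [0, 2.8, 0], "yaw": 0, "jaw": 0}, {"delta_pos": [0, 3.5, 0], "yaw": 0, "jaw": 0}, {"delta_pos": [0, 3.9, 0], "yaw": 0, "jaw": 0}, {"delta_pos": [0, 4.0, 0], "yaw": 0, "jaw": 0}, {"delta_pos": [0, 4.0, 0], "yaw": 0, "jaw": 0}]'

```text
clock: 23.4
eef_pos: [585.3, 380.8, 96.5]
tcp_rot: [-3.138, -0.0, 3.022]
contact_force: [-1.3, -13.9, 9.2]
opening: 0.152
grasp_force: 78.6
```

```bash
python3 - <<'E'
from tilt import *
np.set_printoptions(precision=3,suppress=True)
D={}
for c in("side","top"):
    im,d=vision.grab_frame(c);D[c]=d
    for n in("pull_grip","ring_mark","tube_mouth","sweep","chip0"):print(c,n,[(np.round(x["uv"],1),round(x["conf"],2)) for x in vision.landmark_of(c,n)[:5]])
s=r.sense();print(s["clock"],s["eef_pos"],s["tcp_rot"],s["contact_force"],s["grasp_force"],s["opening"])
print(np.hypot(*(s["eef_pos"][:2]-[580.6,343.2])))
for p in([603-18.2,383,112],[584.9,382.9,112]):print(proj("side",np.array(p)),proj("top",np.array(p)))
# sprung jaw displacement, top view
o=np.array([555.5,136]);th=np.radians(-6.8);ex=np.array([np.cos(th),np.sin(th)]);ey=np.array([-ex[1],ex[0]])
for d in(np.load("top0.npy"),D["top"]):
    P=pts("top",d,np.ones(d.shape,bool));q=P[:,:2]-o;x=q@ex;y=q@ey
    m=(abs(P[:,2]-86)<5)&(abs(x-10)<35)&(y>10)&(y<110);print(m.sum(),np.percentile(y[m],[3,50,97]) if m.sum() else "")
E
```

```text
side pull_grip [(array([253., 236.]), 0.73)]
side ring_mark [(array([257.1, 234.6]), 0.96), (array([324.5, 204.9]), 0.34)]
side tube_mouth [(array([259., 239.]), 0.72)]
side sweep [(array([351.6, 271. ]), 0.66), (array([299.3, 259.8]), 0.6)]
side chip0 []
top pull_grip []
top ring_mark [(array([250.1, 189.5]), 0.87)]
top tube_mouth [(array([249.3, 191.5]), 0.79), (array([412.1, 268.1]), 0.69)]
top sweep [(array([316.1, 153.5]), 0.67)]
top chip0 [(array([317.2, 155.3]), 0.62), (array([331.7, 155.1]), 0.59), (array([315.6, 164.5]), 0.55), (array([320.6, 167.8]), 0.45)]
24.0 [585.312 380.618  96.542] [-3.138 -0.     3.022] [ -0.944 -13.971   9.485] 78.5598886013031 0.1499908513615936
37.71401529644831
[252.307 235.369] [206.148 184.864]
[252.263 235.345] [206.195 184.817]
206 [ 29.404  36.481 108.878]
203 [ 67.103  73.927 109.021]
```

Both the arm travel and the jaw shift show a pull of about 37.6 mm. I'll add 2 mm.

play_rows --steps '[{"delta_pos": [0, 0.1, 0], "yaw": 0, "jaw": 0}, {"delta_pos": [0, 0.2, 0], "yaw": 0, "jaw": 0}, {"delta_pos": [0, 0.2, 0], "yaw": 0, "jaw": 0}, {"delta_pos": [0, 0.2, 0], "yaw": 0, "jaw": 0}, {"delta_pos": [0, 0.2, 0], "yaw": 0, "jaw": 0}, {"delta_pos": [0, 0.2, 0], "yaw": 0, "jaw": 0}, {"delta_pos": [0, 0.2, 0], "yaw": 0, "jaw": 0}, {"delta_pos": [0, 0.2, 0], "yaw": 0, "jaw": 0}]'

```text
clock: 24.8
eef_pos: [585.5, 382.5, 96.5]
tcp_rot: [-3.138, -0.0, 3.022]
contact_force: [-1.2, -13.2, 9.2]
opening: 0.151
grasp_force: 78.6
```

```bash
python3 - <<'E'
from h import *
im,d=vision.grab_frame("top")
o=np.array([555.5,136]);th=np.radians(-6.8);ex=np.array([np.cos(th),np.sin(th)]);ey=np.array([-ex[1],ex[0]])
P=pts("top",d,np.ones(d.shape,bool));q=P[:,:2]-o;x=q@ex;y=q@ey
m=(abs(P[:,2]-86)<5)&(abs(x-10)<35)&(y>10)&(y<110);print(np.percentile(y[m],[3,50]))
s=r.sense();p=np.hypot(*(s["eef_pos"][:2]-[580.6,343.2]));print(p,s["contact_force"])
if 37.5<p<42: print(r.sign_off())
E
```

```text
[68.90890344 75.83051285]
39.63074293747567 [ -2.21592305 -13.891053     9.30189066]
the job is handed in; nothing more can be done
None
```

The job is handed in at about 25 s: all four trimmings measured in the bowl, the wooden sweep upright and let go on the bench, and the rod held about 39.6 mm out against the spring; no verdict came back.

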